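# Check in the book-mending kit: load the glue sticks and gauge the sprung tweezers

## Robot

A 6-joint arm with a two-finger parallel gripper is mounted at the origin on a cart in front of the work surface, level with it; the furniture and walls round the work are solid. World frame = base frame: x ahead of the robot, y to its left, z up, the work surface at z = 0. Lengths are in m, angles in degrees, forces in N, time in s.
With the tool pointing down it reaches from about 0.35 to 0.875 m from the base axis. Payload 4.2 kg.
Tool frame: the origin (TCP) lies between the finger pads; the fingertips stand 19 mm ahead of it and the grasp point (between the pads) is the TCP; z points along the fingers, y is the line along which they close (so a half turn about z gives the same grasp; the last joint's range is limited). The gripper opens to 87 mm and grips with 3 to 60 N. Pads are 19 mm wide; open, the fingers measure 117 mm over their backs; the gripper's body (75 mm by 190 mm) begins 51 mm behind the grasp point.
Start: joints at [14.817, 22.042, 0.453, 0, -68.411, -14.817], TCP at [0.625, 0, 0.242] pointing down, gripper open.
Joint ranges: [-179.83, 179.83], [-69.29, 118.12], [-61.27, 80.66], [-181.25, 117.63], [-171.15, -9.14], [-177.46, 177.46]. Speed limits (degrees/s): [159.86, 159.86, 180, 180, 180, 180].

## Interface

Orientations are given as a 3x3 rotation matrix whose columns are the frame's x, y, z axes.
In Python, from station import r gives the robot as it stands.
- The arm moves only by the tool drive_tool, never from a script. Its argument "steps" is one flat list of numbers, 7 for each row, row after row: the turn, a rotation vector about the tool's x, y, z in rad, then the shift along the tool's x, y, z in m, then the opening, from 0 (shut) to 1 (fully open). A call has 1 to 10 rows; each row shifts and turns the commanded pose from where the row before left it, along the tool's axes as they then stand; what a row does not reach is not made up. A row lasts 1/12 s, in which the tool goes at most 41.7 mm and 7.16 degrees, less where a joint would pass 70% of its speed; a pose out of reach is approached as far as the arm can. A call is refused whole if a number of a shift passes 0.0417 or a number of a turn 0.125, either way. A call with a gripper value outside its range is refused whole. The fingers move at their own pace and stop on an object; the grip force is fixed at half the most. Time passes only in rows, so rows that do not move let the fingers close. It gives the time, the measured TCP pose, the force, the opening and the grip force at its end, in the units of the state.
- r.sense(): the state, without advancing time (a new reading comes with each control period).
- r.capture(name): name is "scene" or "side" or "wrist"; returns the picture (420x560x3 uint8, blue, green, red); there is no depth.
- r.camera_params(name): a dict with "camera_matrix" (3x3 intrinsics, pixels), "k1" (the pictures are not rectified: a ray, as slopes to the right and down, at radius r is drawn at 1 + k1 r^2 times it, then the intrinsics apply), "extrinsics" (4x4, takes a point from world to camera coordinates). Camera axes: x right, y down, z forward; pixel columns grow to the right and rows downward; lengths in m; the calibration is good to about 2 mm. A picture is of the moment at which its call begins: read the wrist's pose just before it. camera_params takes no time and is no camera call; for the wrist camera it gives the pose at the moment of the call.
- r.finish_job(): hands the job in; it is judged then, once.
The state is a dict: "time_s": time; "joints": joint angles; "joint_velocities": joint speeds; "effort": joint torques, N m; "tcp_pos": TCP position; "ee_rot": TCP orientation; "wrist_force": force on the tool from outside, world axes, zero at the start; "moment": the same for the moment, N m; "gripper_width": opening from 0.0 (shut) to 1.0 (fully open); "gripper_force": force on a finger pad.
Only numpy, scipy, OpenCV 4.12 (cv2) and the standard library are available. Lean on these libraries where they do the work, as an engineer would, in place of code of your own. Each camera call takes 0.05 s, during which the arm holds its last target. There are 200 camera calls.

## Task

Check in this returned book-mending kit: stand the two loose yellow glue sticks upright in the two empty cells of the small wooden divided tray, one in each, beside the stick already there, and let go of them. Then test the tweezers' spring: take the tweezers by their blue pads, lift them level off their grey cradle to at least 10 cm above the desk, squeeze them until the tips are 12 mm apart (red pin at the green band of their scale), hold that gap steady for a couple of seconds, and finish while still holding them up like that. Leave everything else on the desk where it is.

Things in the scene. Friction and masses are not known exactly. Their poses are not given: they have to be found in the camera images.
- glue_a: loose yellow glue stick, a plain upright cylinder 25 mm in diameter and 91 mm tall, standing on the desk to the robot's left; about 36 g. Origin: centre of its underside, z up along its axis.
- glue_b: the second loose yellow glue stick, identical (25 mm diameter, 91 mm tall), standing there too. Origin: centre of its underside, z up.
- glue_c: a third identical glue stick that already stands in one end cell of the tray (the cell centred at y = +44 mm in the tray's frame); stays there. Origin: centre of its underside, z up.
- crate: small pale wooden open tray fixed to the desk, 48 x 136 x 50 mm outside, a row of three cells along its y axis, each 40 x 40 mm inside, centred at x = 0 and y = -44, 0, +44 mm. Walls and dividers 4 mm thick, tops 50 mm above the desk, cell floors 4 mm above it. A stick standing in a cell rises 45 mm above the walls. Origin: centre of its underside, on the desk.
- cradle: grey plastic cradle fixed to the desk, base 180 x 90 x 10 mm. Two rests with tops 40 mm above the desk carry the tweezers at x -92 to -64 mm and +27 to +45 mm, with 6 mm lips at their ends. Between them, at the blue pads, it is open down to the base, so fingers can go down on both sides. Origin: on the desk, straight below the tweezers' origin at the start; axes as theirs.
- tweezers: sprung steel tweezers 138 mm long, 12 mm high, 70 g, lying flat on the cradle, squeezed horizontally. Frame of the fixed (-y) blade: x from pivot to tips, y the closing direction, z up; origin at the underside (40 mm above the desk at the start), midway between the blue pads. Pivot at x = -80 mm, tips at +50 mm. Squeezed by two fingers both blades turn, so this frame yaws by about 0.08 rad.
- pads (a point): middle of the tweezers between the two ribbed blue finger pads, 6 mm above the underside; pads are 24 mm long along x, 12 mm high. Width over their outsides: about 36 mm open, 22 mm at a tip gap of 12 mm; near there 1 mm of width is 1.6 mm of tip gap. Spring force on each pad: about 4 N to start closing, 10 N at 12 mm gap, 13 N at the stop.
- scale (a point): middle of the green band on the white scale strip that crosses the top of the tweezers near the tips. The red pin on the moving blade, just beyond the strip, stands at the band when the tip gap is right: band middle 12 mm, its ends 9 and 15 mm. The pin starts beyond the band on the +y side.
- blade (a joint): closing angle of the moving (+y) blade about the pivot, rad: 0 open (tip gap 34 mm), grows as it is squeezed, stop at 0.25 (gap 1.5 mm). Tip gap in mm = 34 - 130 x value, so 0.169 is 12 mm.
- tip_fixed (a point): inner corner of the tip of the fixed (-y) blade, 6 mm above the tweezers' underside
- tip_moving (a point): inner corner of the tip of the moving (+y) blade, same height; the tip gap is its distance from tip_fixed
- jar_yellow: bystander, leave it alone: clear jar with yellow lid, 92 mm diameter, 123 mm tall. Origin: centre of its underside.
- stapler: bystander, leave it alone: black stapler 36 x 138 x 53 mm. Origin: centre of its underside.
- calculator: bystander, leave it alone: pocket calculator 138 x 92 x 22 mm. Origin: centre of its underside.
- tape_black: bystander, leave it alone: roll of black tape lying flat, 54 mm diameter, 18 mm high. Origin: centre of its underside.
- ink_pad: bystander, leave it alone: red ink pad box 60 x 90 x 15 mm. Origin: centre of its underside.
There are look-alikes about, which are no part of the job. Leave any purple look-alike of the tweezers alone.

How it is judged:
By the outcome, as a careful person would: the job done as asked, in the order asked, and still so for the second after the job is handed in, while the arm keeps its last pose, push and grip.
It also fails if it takes over 72 s, if anything falls off the work surface, if the arm or the gripper's body presses on something with over 40 N, if the wrist force passes 120 N, or if a joint passes its speed limit or range.

## Working session

There is one attempt and no reset: what is moved stays moved. The work goes in short steps, Python scripts to look and compute and a tool call to move; the robot and the scene stay as the last step left them, time stands still between calls to the robot, and variables do not carry over. Pictures are saved under pics/ and viewed, at most 12 in all, crops included, and the job is handed in when it is done.

Besides the shell and the picture viewer there is one more tool, called after ">>>" by a JSON object that holds its "api" and its "payload", one argument or row to a line. drive_tool: Moves the arm, as the interface text tells. Its arguments: {"type":"object","properties":{"steps":{"type":"array"}},"required":["steps"]}

```bash
mkdir -p pics; ls
python3 - <<'E'
from station import r
import cv2
s=r.sense();print(s)
for n in("scene","side"):
    cv2.imwrite(f"pics/{n}0.png",r.capture(n));p=r.camera_params(n);print(n,p)
cv2.imwrite("pics/wrist0.png",r.capture("wrist"));print(r.camera_params("wrist"))
E
```

```text
pics
{'time_s': 0.0, 'joints': array([ 1.48144793e+01,  2.20907891e+01,  3.81317979e-01, -2.94785971e-02,
       -6.84111185e+01, -1.48181580e+01]), 'joint_velocities': array([ 0.15984949, -0.00946782, -0.02753705,  0.10532578,  0.06593349,
       -0.1131127 ]), 'effort': array([ 5.69075401e-04, -3.90661991e+01,  1.87403029e+01,  4.22001421e+00,
        1.09914420e-02, -1.81494070e-04]), 'tcp_pos': array([6.24448525e-01, 2.93340260e-06, 2.40468504e-01]), 'ee_rot': array([[-2.53933425e-04, -9.99997641e-01, -2.15700061e-03],
       [-9.99999965e-01,  2.54097155e-04, -7.56323582e-05],
       [ 7.61802675e-05,  2.15698133e-03, -9.99997671e-01]]), 'wrist_force': array([ 0.24183893,  0.5545167 , -0.38248761]), 'moment': array([-0.01805496, -0.01889009, -0.00347944]), 'gripper_force': 0.0, 'gripper_width': 1.0027935115596192}
scene {'camera_matrix': array([[409.00910198,   0.        , 277.62394739],
       [  0.        , 409.00910198, 206.08711589],
       [  0.        ,   0.        ,   1.        ]]), 'k1': 0.0029819307412631817, 'extrinsics': array([[-0.45948746, -0.88813018, -0.00980044, 
[... 521 characters left out ...]
88641,  0.11452355],
       [ 0.42936256,  0.82829357, -0.35996881,  1.19669175],
       [ 0.        ,  0.        ,  0.        ,  1.        ]])}
{'camera_matrix': array([[362.71277174,   0.        , 282.8868565 ],
       [  0.        , 362.71277174, 213.49246899],
       [  0.        ,   0.        ,   1.        ]]), 'k1': -0.0354236808377384, 'extrinsics': array([[-9.99997754e-01,  9.91779437e-05,  2.11708563e-03,
         6.24897080e-01],
       [ 6.93461900e-04,  9.59232409e-01,  2.82617594e-01,
        -3.34948897e-02],
       [-2.00274771e-03,  2.82618427e-01, -9.59230324e-01,
         3.92392040e-01],
       [ 0.00000000e+00,  0.00000000e+00,  0.00000000e+00,
         1.00000000e+00]])}
```

View pics/scene0.png

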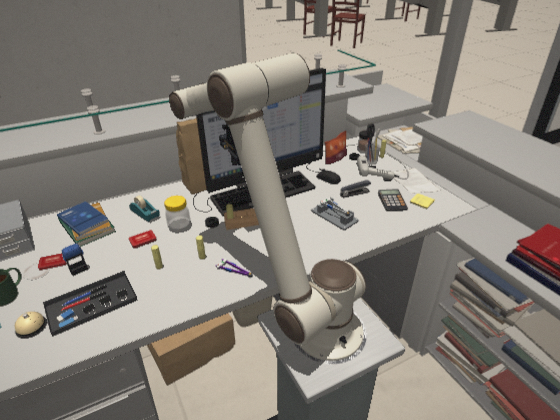

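View pics/side0.png

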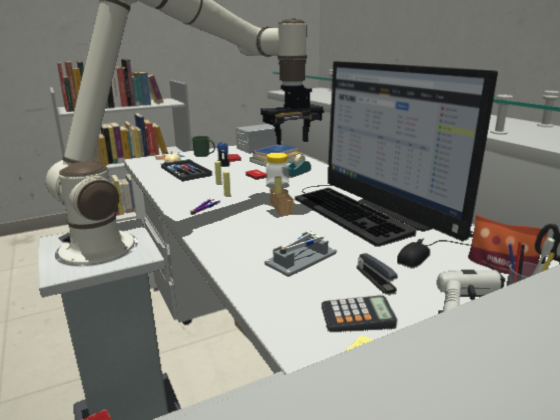

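View pics/wrist0.png

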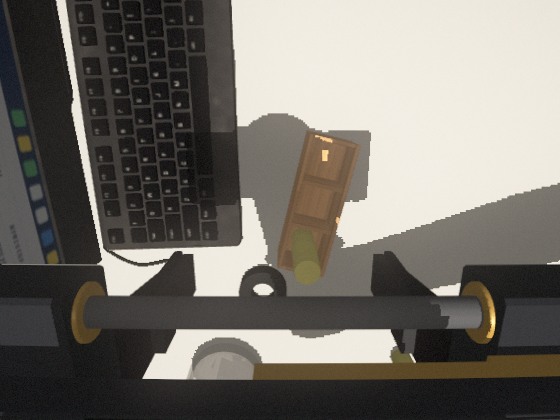

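Scene: loose sticks near (157,257) and (201,247), tray near (240,215), cradle with tweezers near (335,212), purple look-alike at (235,268). Side: sticks at (219,172) and (227,183), tweezers (302,248). Wrist: tray with corners about (308,130), (358,143), (320,275), (278,265); glue_c is at its lower end, and the empty cells are at (318,203) and (327,160).

```bash
cat > h.py <<'E'
import numpy as np, cv2
from station import r
def ray(p,px):
    u,v=px;K=p["camera_matrix"]
    d=cv2.undistortPoints(np.array([[[u,v]]],float),K,np.array([p["k1"],0,0,0,0.]))[0,0]
    E=p["extrinsics"];R=E[:3,:3];o=-R.T@E[:3,3]
    return o,R.T@np.array([d[0],d[1],1])
def plane(p,px,z):
    o,d=ray(p,px);return o+d*(z-o[2])/d[2]
def proj(p,X):
    E=p["extrinsics"];x=E[:3,:3]@np.asarray(X,float)+E[:3,3];s=x[:2]/x[2]
    s=s*(1+p["k1"]*(s@s));K=p["camera_matrix"];return K[:2,:2]@s+K[:2,2]
def blobs(img,lo,hi,amin,roi=None):
    h=cv2.cvtColor(img,cv2.COLOR_BGR2HSV);m=cv2.inRange(h,np.array(lo),np.array(hi))
    if roi: 
        z=np.zeros_like(m);a,b,c,d=roi;z[b:d,a:c]=m[b:d,a:c];m=z
    n,l,st,c=cv2.connectedComponentsWithStats(m)
    return m,[(l==i,st[i],c[i]) for i in range(1,n) if st[i][4]>=amin]
E
python3 - <<'E'
from h import *
for n,roi in(("scene",(140,220,215,280)),("side",(205,150,240,200))):
    im=cv2.imread(f"pics/{n}0.png");p=r.camera_params(n)
    m,B=blobs(im,(18,60,60),(40,255,255),40,roi)
    for b,st,c in B:
        # axis: midline of lower / upper end; ends' rows
        x,y,w,hh,a=st
        mid=[np.mean(np.where(b[yy])[0]) for yy in range(y,y+hh)]
        q=np.polyfit(np.arange(y,y+hh),mid,1)
        yc=y+hh/2-.5; 
        print(n,st,c.round(1),"centre plane .0455",plane(p,(np.polyval(q,yc),yc),.0455).round(4))
p=r.camera_params("wrist")
for c in [(308,130),(358,143),(320,275),(278,265)]: print(c,plane(p,c,.05).round(4))
s=r.camera_params("side");sc=r.camera_params("scene")
print(plane(s,(302,250),.045),plane(sc,(336,212),.045))
for n,p,roi in(("scene",sc,(300,180,370,240)),("side",s,(255,225,345,275))):
    im=cv2.imread(f"pics/{n}0.png");m,B=blobs(im,(105,120,60),(130,255,255),3,roi)
    for b,st,c in B: print(n,"blue",st,plane(p,c,.046).round(4))
sc=cv2.imread("pics/scene0.png")[170:240,290:370];sd=cv2.imread("pics/side0.png")[220:280,255:345]
a=cv2.resize(sc,(640,560))[:300*2];
w=cv2.imread("pics/wrist0.png")[110:300,240:400]
cv2.imwrite("pics/c1.png",np.hstack([cv2.resize(sc,(400,350)),cv2.resize(sd,(400,350))]))
E
```

```text
scene [196 235  10  24 154] [200.3 246.5] centre plane .0455 [0.4834 0.2223 0.0455]
scene [151 245  12  24 163] [156.5 256.3] centre plane .0455 [0.5034 0.3712 0.0455]
side [215 160   6  24 118] [217.9 171.4] centre plane .0455 [0.5062 0.3883 0.0455]
side [223 171   7  25 133] [226.3 183.1] centre plane .0455 [0.4808 0.2322 0.0455]
(308, 130) [ 0.6023 -0.0588  0.05  ]
(358, 143) [ 0.5565 -0.0473  0.05  ]
(320, 275) [0.5874 0.0848 0.05  ]
(278, 265) [0.6299 0.0737 0.05  ]
[ 0.44686037 -0.36486822  0.045     ] [ 0.43328723 -0.31505106  0.045     ]
scene blue [327 205   5   4   9] [ 0.4773 -0.3123  0.046 ]
side blue [306 240   7   6  26] [ 0.4838 -0.3384  0.046 ]
```

View pics/c1.png

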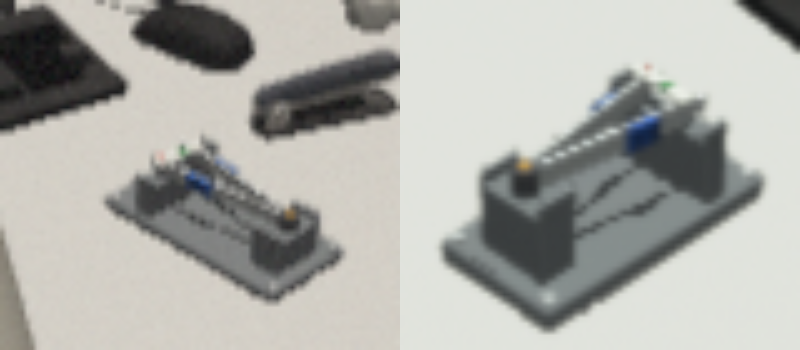

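Left (scene): the moving-blade pad, green band and red pin are at the far-left end, with the pivot (orange dot) to the right. The right half (side) is consistent, pivot near-left. The tweezers' x axis therefore points roughly away in +x/+y. Sticks first.

>>> {"api": "drive_tool", "payload": {
  "steps": [0, 0, 0, -0.038, 0.012, 0, 1, 0, 0, 0, -0.038, 0.012, 0, 1, 0, 0, 0, -0.038, 0.012, 0, 1, 0, 0, 0, -0.038, 0.012, 0, 1, 0, 0, 0, -0.038, 0.012, 0, 1, 0, 0, 0, -0.038, 0.012, 0, 1, 0, 0, 0, -0.038, 0.012, 0, 1, 0, 0, 0, -0.038, 0.012, 0, 1, 0, 0, 0, -0.038, 0.012, 0, 1, 0, 0, 0, -0.038, 0.012, 0, 1]
}}

```text
time_s: 0.98
tcp_pos: [0.5039, 0.3817, 0.2414]
ee_rot: [[0.0, -1.0, -0.0], [-1.0, -0.0, -0.0], [0.0, 0.0, -1.0]]
wrist_force: [1.0, 0.3, 0.4]
gripper_width: 1.001
gripper_force: 0.0
```

>>> {"api": "drive_tool", "payload": {
  "steps": [0, 0, 0, 0, 0, 0, 1, 0, 0, 0, 0, 0, 0, 1, 0, 0, 0, 0, 0, 0, 1]
}}

```text
time_s: 1.23
tcp_pos: [0.5046, 0.38, 0.241]
ee_rot: [[0.001, -1.0, -0.001], [-1.0, -0.001, -0.001], [0.001, 0.001, -1.0]]
wrist_force: [-0.1, -0.7, 0.0]
gripper_width: 1.0
gripper_force: 0.0
```

Run:
```python
from h import *
im=r.capture("wrist");p=r.camera_params("wrist");cv2.imwrite("pics/w1.png",im);print(r.sense()["tcp_pos"])
m,B=blobs(im,(18,60,60),(40,255,255),150)
for b,st,c in B: print(st,c.round(1),plane(p,c,.0455).round(3))
for P in [(.505,.38),(.482,.227)]: print(proj(p,[*P,0]),proj(p,[*P,.091]))
```

```text
[0.5050037  0.37933035 0.24122627]
[   0    0   77   82 5686] [35.2 38.1] [0.722 0.24  0.045]
[300   0  37  35 922] [315.2  14.7] [0.478 0.225 0.045]
[275 163  29  43 998] [288.7 184.9] [0.5   0.372 0.045]
[ 71 281  31  62 692] [ 82.4 312.5] [0.721 0.511 0.045]
[462 282  34  61 817] [483.1 312.4] [0.29  0.512 0.045]
[ 253  355  307   25 4780] [414.9 369. ] [0.356 0.584 0.046]
[283.41177375 183.5045714 ] [283.67615361 205.46160663]
[307.0865802   28.87426403] [315.20129096   3.12486918]
```

View pics/w1.png

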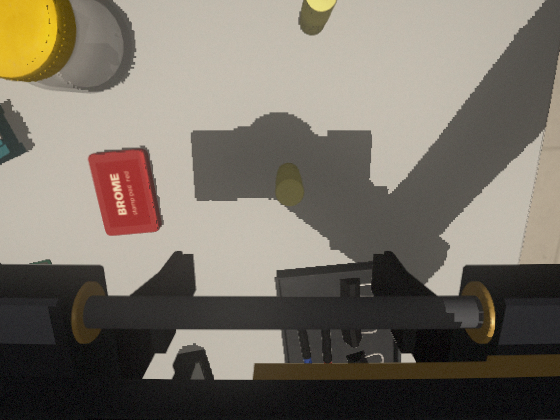

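A at (289,185), base toward the top of the image, B at the top edge (315,15). A ≈ (0.500, 0.372), in agreement with the scene camera. Descending on A.

>>> {"api": "drive_tool", "payload": {
  "steps": [0, 0, 0, 0.006, 0.004, 0.03, 1, 0, 0, 0, 0, 0, 0.034, 1, 0, 0, 0, 0, 0, 0.034, 1, 0, 0, 0, 0, 0, 0.034, 1, 0, 0, 0, 0, 0, 0.033, 1, 0, 0, 0, 0, 0, 0, 1, 0, 0, 0, 0, 0, 0, 1]
}}

```text
time_s: 1.87
tcp_pos: [0.5011, 0.3721, 0.0756]
ee_rot: [[-0.001, -1.0, -0.002], [-1.0, 0.001, -0.003], [0.003, 0.002, -1.0]]
wrist_force: [0.7, 0.5, 1.4]
gripper_width: 1.002
gripper_force: 0.0
```

>>> {"api": "drive_tool", "payload": {
  "steps": [0, 0, 0, 0, 0, 0, 0.2, 0, 0, 0, 0, 0, 0, 0.2, 0, 0, 0, 0, 0, 0, 0.2, 0, 0, 0, 0, 0, 0, 0.2, 0, 0, 0, 0, 0, 0, 0.2, 0, 0, 0, 0, 0, 0, 0.2, 0, 0, 0, 0, 0, 0, 0.2, 0, 0, 0, 0, 0, 0, 0.2]
}}

```text
time_s: 2.53
tcp_pos: [0.5009, 0.3741, 0.0767]
ee_rot: [[0.0, -1.0, 0.0], [-1.0, -0.0, 0.0], [-0.0, -0.0, -1.0]]
wrist_force: [1.0, 0.1, 0.3]
gripper_width: 0.482
gripper_force: 0.0
```

>>> {"api": "drive_tool", "payload": {
  "steps": [0, 0, 0, 0, 0, 0, 0, 0, 0, 0, 0, 0, 0, 0, 0, 0, 0, 0, 0, 0, 0, 0, 0, 0, 0, 0, 0, 0, 0, 0, 0, 0, 0, 0, 0, 0, 0, 0, 0, 0, 0, 0, 0]
}}

```text
validation failed for argument at $.st...
```

Run:
```python
from h import *
im=r.capture("side");p=r.camera_params("side");s=r.sense();print(s["tcp_pos"],s["gripper_width"],s["gripper_force"])
m,B=blobs(im,(18,60,60),(40,255,255),30,(200,150,245,205))
for b,st,c in B: print(st,c.round(1),plane(p,c,.0455).round(3))
```

```text
[0.5009193  0.37404803 0.07654275] 0.43358092313453495 0.0
[215 161   7  24 124] [217.9 172.4] [0.502 0.377 0.045]
[223 171   7  25 141] [226.3 183. ] [0.48  0.232 0.045]
```

>>> {"api": "drive_tool", "payload": {
  "steps": [0, 0, 0, 0, 0, 0, 0, 0, 0, 0, 0, 0, 0, 0, 0, 0, 0, 0, 0, 0, 0, 0, 0, 0, 0, 0, 0, 0, 0, 0, 0, 0, 0, 0, 0]
}}

```text
time_s: 3.0
tcp_pos: [0.5009, 0.374, 0.0764]
ee_rot: [[-0.0, -1.0, -0.0], [-1.0, 0.0, -0.0], [0.0, 0.0, -1.0]]
wrist_force: [0.7, 0.0, -1.1]
gripper_width: 0.274
gripper_force: 29.9
```

>>> {"api": "drive_tool", "payload": {
  "steps": [0, 0, 0, 0, 0, -0.03, 0, 0, 0, 0, 0, 0, -0.041, 0, 0, 0, 0, 0, 0, -0.041, 0, 0, 0, 0, 0, 0, -0.03, 0]
}}

```text
time_s: 3.33
tcp_pos: [0.5017, 0.3745, 0.2223]
ee_rot: [[0.001, -1.0, 0.003], [-1.0, -0.001, 0.002], [-0.002, -0.003, -1.0]]
wrist_force: [0.7, 1.1, -0.4]
gripper_width: 0.276
gripper_force: 29.9
```

>>> {"api": "drive_tool", "payload": {
  "steps": [0, 0, 0, 0.0404, -0.008, 0, 0, 0, 0, 0, 0.0404, -0.008, 0, 0, 0, 0, 0, 0.0404, -0.008, 0, 0, 0, 0, 0, 0.0404, -0.008, 0, 0, 0, 0, 0, 0.0404, -0.008, 0, 0, 0, 0, 0, 0.0404, -0.008, 0, 0, 0, 0, 0, 0.0404, -0.008, 0, 0, 0, 0, 0, 0.0404, -0.008, 0, 0, 0, 0, 0, 0.0404, -0.008, 0, 0, 0, 0, 0, 0.0404, -0.008, 0, 0]
}}

```text
time_s: 4.17
tcp_pos: [0.5809, -0.0319, 0.2187]
ee_rot: [[0.0, -1.0, 0.0], [-1.0, -0.0, 0.0], [-0.0, -0.0, -1.0]]
wrist_force: [0.6, 0.3, -0.6]
gripper_width: 0.281
gripper_force: 29.9
```

>>> {"api": "drive_tool", "payload": {
  "steps": [0, 0, 0, 0, 0, 0.02, 0, 0, 0, 0, 0, 0, 0.02, 0, 0, 0, 0, 0, 0, 0, 0, 0, 0, 0, 0, 0, 0, 0]
}}

```text
time_s: 4.5
tcp_pos: [0.5804, -0.0304, 0.1778]
ee_rot: [[-0.0, -1.0, -0.003], [-1.0, 0.0, -0.001], [0.001, 0.003, -1.0]]
wrist_force: [0.8, -0.0, 0.5]
gripper_width: 0.281
gripper_force: 29.9
```

Run:
```python
from h import *
im=r.capture("wrist");p=r.camera_params("wrist");cv2.imwrite("pics/w2.png",im);t=r.sense()["tcp_pos"];print(t)
m,B=blobs(im,(18,60,60),(40,255,255),150)
for b,st,c in B: print(st,c.round(1))
print("exp stick bot/top",proj(p,t-[0,0,.076]),proj(p,t+[0,0,.015]))
for c in [(.594,.0131),(.5845,-.030)]: print([proj(p,[*c,z]).round() for z in(.004,.05)])
cv2.imwrite("pics/sc2.png",r.capture("scene"));cv2.imwrite("pics/sd2.png",r.capture("side"))
```

```text
[ 0.5813297  -0.02988567  0.17906966]
[ 252  210   61   87 4019] [283.4 258.7]
[208 282  15  63 511] [213.5 314. ]
[344 282  15  63 509] [352.2 313.6]
[238 329  32  32 581] [257.5 344.8]
[ 102  356  395   24 7059] [311.5 369.3]
exp stick bot/top [284.13445946 234.556695  ] [284.90788434 310.77010124]
[array([270., 242.]), array([268., 262.])]
[array([280., 197.]), array([280., 212.])]
```

View pics/w2.png

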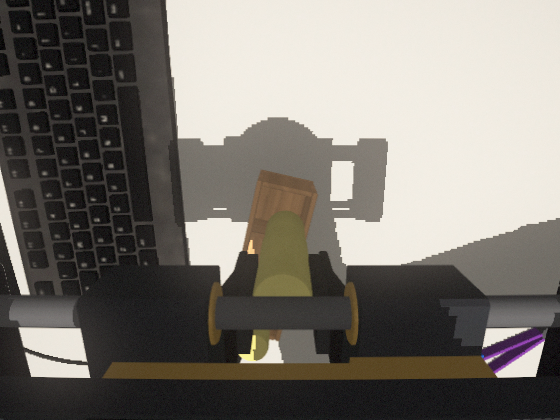

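Held stick upright, its lower end edge at row 210, columns ≈ 268-306. Tray far top corners at (262,171) and (317,184).

Run:
```python
from h import *
p=r.camera_params("wrist");t=r.sense()["tcp_pos"]
for dy in(-.004,0,.004):
  c=np.array([proj(p,t+[.0125*np.cos(a),dy+.0125*np.sin(a),-.0765]) for a in np.linspace(0,6.3,60)])
  print(dy,c.min(0),c.max(0))
for c in [(262,171),(317,184)]: print(plane(p,c,.05).round(4))
im=cv2.imread("pics/w2.png")
m,B=blobs(im,(18,60,60),(40,255,255),3000)
for rw in (212,216,220,225,230): print(rw,np.where(m[rw])[0][[0,-1]])
for u in range(255,320,10):print(u,im[165:200:2,u].sum(1))
```

```text
-0.004 [264.92683563 209.56365465] [303.9121164  246.51661442]
0 [265.00639274 215.63190458] [303.80072211 252.22176738]
0.004 [265.08550198 221.64065304] [303.69002955 257.87074011]
[ 0.5989 -0.0612  0.05  ]
[ 0.5568 -0.0512  0.05  ]
212 [277 293]
216 [271 298]
220 [268 302]
225 [266 304]
230 [265 303]
255 [348 346 340 340 338 344 346 347 339 339 316 312 309 292 307 303 306 299]
265 [344 336 331 289 257 272 263 263 261 307 290 294 287 291 289 288 283 278]
275 [340 345 336 339 262 247 240 242 245 243 284 278 266 289 288 283 296 298]
285 [332 343 341 331 350 267 263 266 261 250 268 307 316 280 294 294 299 295]
295 [339 338 337 348 343 338 288 260 246 256 247 252 296 298 272 299 298 300]
305 [352 343 342 339 338 348 342 303 270 270 270 266 267 296 300 287 255 248]
315 [351 355 346 348 342 345 344 348 344 351 347 331 294 271 298 316 312 300]
```

>>> {"api": "drive_tool", "payload": {
  "steps": [0, 0, 0, -0.0025, -0.003, 0, 0, 0, 0, 0, 0, 0, 0.02, 0, 0, 0, 0, 0, 0, 0.02, 0, 0, 0, 0, 0, 0, 0.02, 0, 0, 0, 0, 0, 0, 0.015, 0, 0, 0, 0, 0, 0, 0.01, 0, 0, 0, 0, 0, 0, 0.01, 0, 0, 0, 0, 0, 0, 0, 0, 0, 0, 0, 0, 0, 0, 0]
}}

```text
time_s: 5.4
tcp_pos: [0.5844, -0.0272, 0.0838]
ee_rot: [[0.001, -1.0, 0.0], [-1.0, -0.001, -0.0], [0.0, -0.0, -1.0]]
wrist_force: [0.4, 0.5, -0.1]
gripper_width: 0.28
gripper_force: 29.9
```

>>> {"api": "drive_tool", "payload": {
  "steps": [0, 0, 0, 0, 0, 0.0025, 0, 0, 0, 0, 0, 0, 0, 0, 0, 0, 0, 0, 0, 0, 0.55, 0, 0, 0, 0, 0, 0, 0.55, 0, 0, 0, 0, 0, 0, 0.55, 0, 0, 0, 0, 0, 0, 0.55]
}}

```text
time_s: 5.9
tcp_pos: [0.5842, -0.0275, 0.0814]
ee_rot: [[0.0, -1.0, 0.001], [-1.0, -0.0, 0.0], [-0.0, -0.001, -1.0]]
wrist_force: [0.0, 0.5, 0.2]
gripper_width: 0.492
gripper_force: 0.0
```

>>> {"api": "drive_tool", "payload": {
  "steps": [0, 0, 0, 0, 0, -0.02, 0.55, 0, 0, 0, 0, 0, -0.04, 0.8, 0, 0, 0, 0, 0, -0.0415, 1, 0, 0, 0, 0, 0, -0.0415, 1, 0, 0, 0, 0, 0, -0.015, 1]
}}

```text
time_s: 6.32
tcp_pos: [0.5867, -0.0276, 0.2465]
ee_rot: [[0.001, -1.0, 0.012], [-1.0, -0.001, 0.0], [-0.0, -0.012, -1.0]]
wrist_force: [1.7, -1.3, 1.0]
gripper_width: 0.768
gripper_force: 0.0
```

Run:
```python
from h import *
im=r.capture("wrist");p=r.camera_params("wrist");cv2.imwrite("pics/w3.png",im);t=r.sense();print(t["tcp_pos"],t["gripper_width"])
m,B=blobs(im,(18,60,60),(40,255,255),100)
for b,st,c in B: print(st,c.round(1),plane(p,c,.05).round(4))
print(proj(p,[.5838,-.0315,.095]),proj(p,[.5838,-.0315,.05]))
```

```text
[ 0.58725102 -0.0275084   0.2474259 ] 0.8133918026728243
[ 274  170   30   43 1013] [288.7 191.6] [ 0.5852 -0.0277  0.05  ]
[ 251  247   31   50 1166] [267.8 274.1] [0.6063 0.0598 0.05  ]
[115 281  28  63 850] [125.2 313. ] [0.7619 0.108  0.05  ]
[424 281  28  63 868] [440.5 312.8] [0.4219 0.1044 0.05  ]
[ 204  354  356   26 6261] [397.8 368.8] [0.4607 0.1767 0.05  ]
[290.48773005 199.20565539] [290.19247124 187.70410508]
```

View pics/w3.png

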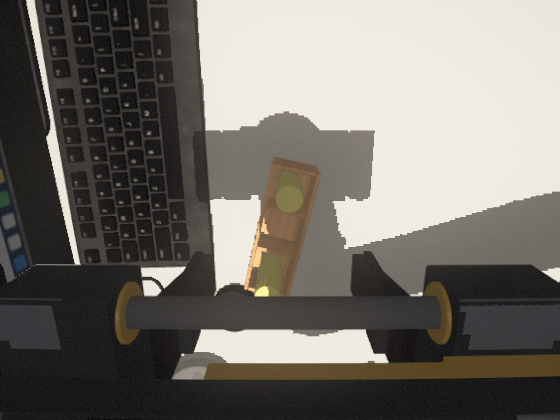

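Stick A stands in the far end cell at (289,195); the middle cell at (278,232) is empty; glue_c at (267,275). On to stick B.

>>> {"api": "drive_tool", "payload": {
  "steps": [0, 0, 0, -0.031, 0.0132, 0, 1, 0, 0, 0, -0.031, 0.0132, 0, 1, 0, 0, 0, -0.031, 0.0132, 0, 1, 0, 0, 0, -0.031, 0.0132, 0, 1, 0, 0, 0, -0.031, 0.0132, 0, 1, 0, 0, 0, -0.031, 0.0132, 0, 1, 0, 0, 0, -0.031, 0.0132, 0, 1, 0, 0, 0, -0.031, 0.0132, 0, 1, 0, 0, 0, 0, 0, 0, 1, 0, 0, 0, 0, 0, 0, 1]
}}

```text
time_s: 7.2
tcp_pos: [0.4775, 0.2218, 0.2388]
ee_rot: [[0.003, -1.0, -0.0], [-1.0, -0.003, -0.0], [0.0, 0.0, -1.0]]
wrist_force: [0.3, -0.7, -0.2]
gripper_width: 1.0
gripper_force: 0.0
```

Run:
```python
from h import *
im=r.capture("wrist");p=r.camera_params("wrist");t=r.sense();print(t["tcp_pos"],t["gripper_width"])
m,B=blobs(im,(18,60,60),(40,255,255),150)
for b,st,c in B: print(st,c.round(1),plane(p,c,.0455).round(4))
for c in((.480,.222),):
  q=np.array([proj(p,[c[0]+.0125*np.cos(a),c[1]+.0125*np.sin(a),z]) for z in(0,.091) for a in np.linspace(0,6.3,60)])
  print(q.min(0),q.max(0))
```

```text
[0.47794605 0.22082063 0.23879141] 1.0028090815369015
[  97    0   61   31 1085] [134.6  10.9] [0.6041 0.063  0.0455]
[ 270  173   29   45 1046] [283.7 195.9] [0.4778 0.2237 0.0455]
[   0  183   72   83 5095] [ 31.7 226.8] [0.7289 0.2553 0.0455]
[ 72 282  33  61 509] [ 82.4 304.7] [0.6911 0.3423 0.0455]
[462 282  34  61 642] [484.6 308.4] [0.2633 0.3464 0.0455]
[ 253  355  307   25 3938] [403.  369.3] [0.3433 0.4236 0.0455]
[266.25900775 172.84148841] [296.22996456 221.05061885]
```

>>> {"api": "drive_tool", "payload": {
  "steps": [0, 0, 0, 0, 0, 0.03, 0.8, 0, 0, 0, 0, 0, 0.034, 0.8, 0, 0, 0, 0, 0, 0.034, 0.8, 0, 0, 0, 0, 0, 0.034, 0.8, 0, 0, 0, 0, 0, 0.031, 0.8, 0, 0, 0, 0, 0, 0, 0.8, 0, 0, 0, 0, 0, 0, 0]
}}

```text
time_s: 7.83
tcp_pos: [0.4783, 0.2188, 0.0751]
ee_rot: [[-0.001, -1.0, -0.003], [-1.0, 0.001, -0.003], [0.003, 0.003, -1.0]]
wrist_force: [0.5, 0.1, 0.5]
gripper_width: 0.776
gripper_force: 0.0
```

>>> {"api": "drive_tool", "payload": {
  "steps": [0, 0, 0, 0, 0, 0, 0, 0, 0, 0, 0, 0, 0, 0, 0, 0, 0, 0, 0, 0, 0, 0, 0, 0, 0, 0, 0, 0, 0, 0, 0, 0, 0, 0, 0, 0, 0, 0, 0, 0, 0, 0, 0, 0, 0, 0, 0, 0, 0, 0, 0, 0, 0, 0, 0, 0, 0, 0, 0, 0, 0, 0, 0, 0, 0, 0, 0, 0, 0, 0]
}}

```text
time_s: 8.67
tcp_pos: [0.4785, 0.2207, 0.0763]
ee_rot: [[0.0, -1.0, 0.0], [-1.0, -0.0, 0.0], [-0.0, -0.0, -1.0]]
wrist_force: [-0.9, -0.1, 2.3]
gripper_width: 0.281
gripper_force: 29.9
```

>>> {"api": "drive_tool", "payload": {
  "steps": [0, 0, 0, 0, 0, -0.03, 0, 0, 0, 0, 0, 0, -0.041, 0, 0, 0, 0, 0, 0, -0.034, 0, 0, 0, 0, 0.0296, -0.0165, 0, 0, 0, 0, 0, 0.0296, -0.0165, 0, 0, 0, 0, 0, 0.0296, -0.0165, 0, 0, 0, 0, 0, 0.0296, -0.0165, 0, 0, 0, 0, 0, 0.0296, -0.0165, 0, 0, 0, 0, 0, 0.0296, -0.0165, 0, 0, 0, 0, 0, 0.0296, -0.0165, 0, 0]
}}

```text
time_s: 9.5
tcp_pos: [0.5942, 0.0118, 0.1806]
ee_rot: [[-0.0, -1.0, -0.001], [-1.0, 0.0, 0.0], [-0.0, 0.001, -1.0]]
wrist_force: [0.1, 1.0, 1.3]
gripper_width: 0.281
gripper_force: 29.9
```

>>> {"api": "drive_tool", "payload": {
  "steps": [0, 0, 0, 0, 0, 0, 0, 0, 0, 0, 0, 0, 0, 0, 0, 0, 0, 0, 0, 0, 0]
}}

```text
time_s: 9.75
tcp_pos: [0.5933, 0.0133, 0.1803]
ee_rot: [[-0.001, -1.0, -0.002], [-1.0, 0.001, 0.0], [-0.0, 0.002, -1.0]]
wrist_force: [-0.6, 0.4, -0.3]
gripper_width: 0.277
gripper_force: 29.9
```

Run:
```python
from h import *
im=r.capture("wrist");p=r.camera_params("wrist");t=r.sense()["tcp_pos"];print(t);cv2.imwrite("pics/w4.png",im)
m,B=blobs(im,(18,60,60),(40,255,255),150)
for b,st,c in B: print(st,c.round(1),plane(p,c,.0455).round(4))
for dy in(-.004,0,.004):
  c=np.array([proj(p,t+[.0125*np.cos(a),dy+.0125*np.sin(a),-.0763]) for a in np.linspace(0,6.3,60)])
  print(dy,c.min(0),c.max(0))
```

```text
[0.59329866 0.01384614 0.18063614]
[ 279  133   39   48 1430] [297.  157.3] [ 0.5831 -0.0278  0.0455]
[ 251  219   60   78 3646] [282.4 261.4] [0.5943 0.0589 0.0455]
[208 282  15  63 503] [213.5 313.8] [0.6547 0.1089 0.0455]
[344 282  15  63 498] [352.1 313.4] [0.5332 0.1085 0.0455]
[264 329  38   7 208] [282.8 331.5] [0.594  0.1268 0.0455]
[ 102  356  395   24 7060] [311.6 369.3] [0.5673 0.1675 0.0455]
-0.004 [264.48541341 209.66385651] [303.49800715 246.64032751]
0 [264.57276548 215.73621029] [303.39413421 252.34903806]
0.004 [264.65960129 221.74897372] [303.29089728 258.00148805]
```

>>> {"api": "drive_tool", "payload": {
  "steps": [0, 0, 0, 0.002, -0.001, 0, 0, 0, 0, 0, 0, 0, 0.02, 0, 0, 0, 0, 0, 0, 0.02, 0, 0, 0, 0, 0, 0, 0.02, 0, 0, 0, 0, 0, 0, 0.017, 0, 0, 0, 0, 0, 0, 0.012, 0, 0, 0, 0, 0, 0, 0.008, 0, 0, 0, 0, 0, 0, 0, 0, 0, 0, 0, 0, 0, 0, 0]
}}

```text
time_s: 10.55
tcp_pos: [0.595, 0.0119, 0.0843]
ee_rot: [[0.001, -1.0, 0.0], [-1.0, -0.001, -0.0], [0.0, -0.0, -1.0]]
wrist_force: [-0.2, -0.5, -0.1]
gripper_width: 0.278
gripper_force: 29.9
```

>>> {"api": "drive_tool", "payload": {
  "steps": [0, 0, 0, 0, 0, 0.003, 0, 0, 0, 0, 0, 0, 0, 0, 0, 0, 0, 0, 0, 0, 0.55, 0, 0, 0, 0, 0, 0, 0.55, 0, 0, 0, 0, 0, 0, 0.55, 0, 0, 0, 0, 0, 0, 0.55]
}}

```text
time_s: 11.05
tcp_pos: [0.5951, 0.0113, 0.0814]
ee_rot: [[-0.0, -1.0, 0.001], [-1.0, 0.0, 0.0], [-0.0, -0.001, -1.0]]
wrist_force: [-0.4, 0.5, -0.1]
gripper_width: 0.487
gripper_force: 0.0
```

>>> {"api": "drive_tool", "payload": {
  "steps": [0, 0, 0, 0, 0, -0.02, 0.55, 0, 0, 0, 0, 0, -0.04, 0.8, 0, 0, 0, 0, 0, -0.0415, 0.8, 0, 0, 0, 0, 0, -0.0415, 0.8, 0, 0, 0, 0, 0, -0.015, 0.8, 0, 0, 0, 0, 0, 0, 0.8, 0, 0, 0, 0, 0, 0, 0.8]
}}

```text
time_s: 11.63
tcp_pos: [0.595, 0.0114, 0.2402]
ee_rot: [[-0.0, -1.0, 0.002], [-1.0, 0.0, 0.001], [-0.001, -0.002, -1.0]]
wrist_force: [0.4, -0.3, -0.2]
gripper_width: 0.789
gripper_force: 0.0
```

Run:
```python
from h import *
im=r.capture("wrist");p=r.camera_params("wrist");cv2.imwrite("pics/w5.png",im);t=r.sense();print(t["tcp_pos"],t["gripper_width"])
m,B=blobs(im,(18,60,60),(40,255,255),100)
for b,st,c in B: print(st,c.round(1),plane(p,c,.05).round(4))
```

```text
[0.59425733 0.01132401 0.23854871] 0.7940958739297131
[283 131  31  37 908] [296.9 149.6] [ 0.582  -0.0301  0.05  ]
[ 252  174   48   99 2490] [278.5 223.9] [0.599  0.0409 0.05  ]
[ 11 237  14  18 178] [ 17.3 245.2] [0.8604 0.0633 0.05  ]
[110 281  30  63 806] [120.8 314.5] [0.7653 0.1411 0.05  ]
[428 281  29  63 875] [444.7 312.8] [0.4247 0.1396 0.05  ]
[ 208  354  352   26 6200] [398.9 368.8] [0.4664 0.21   0.05  ]
```

>>> {"api": "drive_tool", "payload": {
  "steps": [0, 0, 0, 0.0334, 0.0149, 0, 0.8, 0, 0, 0, 0.0334, 0.0149, 0, 0.8, 0, 0, 0, 0.0334, 0.0149, 0, 0.8, 0, 0, 0, 0.0334, 0.0149, 0, 0.8, 0, 0, 0, 0.0334, 0.0149, 0, 0.8, 0, 0, 0, 0.0334, 0.0149, 0, 0.8, 0, 0, 0, 0.0334, 0.0149, 0, 0.8, 0, 0, 0, 0.0334, 0.0149, 0, 0.8, 0, 0, 0, 0.0334, 0.0149, 0, 0.8, 0, 0, 0, 0, 0, 0, 0.8]
}}

```text
time_s: 12.52
tcp_pos: [0.4573, -0.2931, 0.2368]
ee_rot: [[-0.006, -1.0, -0.005], [-1.0, 0.006, 0.001], [-0.001, 0.005, -1.0]]
wrist_force: [0.8, 0.5, -0.1]
gripper_width: 0.803
gripper_force: 0.0
```

>>> {"api": "drive_tool", "payload": {
  "steps": [0, 0, 0, 0, 0, 0, 0.8, 0, 0, 0, 0, 0, 0, 0.8]
}}

```text
time_s: 12.68
tcp_pos: [0.4601, -0.2891, 0.2375]
ee_rot: [[-0.001, -1.0, -0.003], [-1.0, 0.001, 0.001], [-0.001, 0.003, -1.0]]
wrist_force: [1.3, 0.5, -0.1]
gripper_width: 0.8
gripper_force: 0.0
```

Run:
```python
from h import *
im=r.capture("wrist");p=r.camera_params("wrist");cv2.imwrite("pics/w6.png",im);t=r.sense();print(t["tcp_pos"])
for nm,lo,hi,z in(("blue",(105,120,40),(130,255,255),.052),("green",(45,100,60),(85,255,255),.053),("red",(0,140,80),(8,255,255),.055),("orange",(9,120,90),(22,255,255),.052)):
  m,B=blobs(im,lo,hi,6,(120,20,480,260))
  for b,st,c in B: print(nm,st,c.round(1),plane(p,c,z).round(4))
cv2.imwrite("pics/w6c.png",cv2.resize(im[20:270,150:450],None,fx=2.4,fy=2.4,interpolation=cv2.INTER_CUBIC))
s=r.capture("scene");cv2.imwrite("pics/sc6.png",s)
```

```text
[ 0.46055299 -0.28864938  0.2378079 ]
blue [254 131  18   7  33] [262.8 134.1] [ 0.4788 -0.344   0.052 ]
blue [257 163  24  12  79] [268.8 168.8] [ 0.4738 -0.3128  0.052 ]
green [223 159   8   5  20] [226.2 160.6] [ 0.5123 -0.3205  0.053 ]
red [226 181   3   4   6] [227.2 182.5] [ 0.512  -0.3007  0.055 ]
```

View pics/w6c.png

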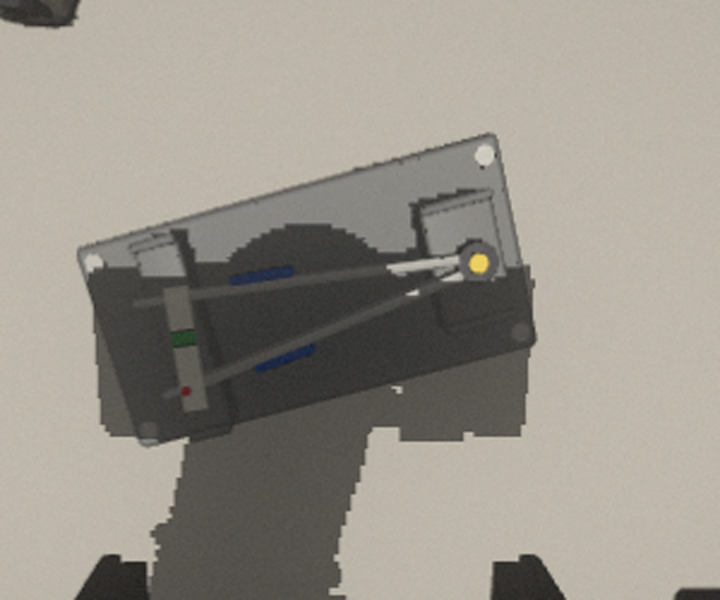

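The crop shows the tweezers: pivot at crop (479,263), tips on the left, pads (262,275) and (285,358), green band (183,338), red pin (186,391). The moving blade is the lower one (+y).

Run:
```python
from h import *
p=r.camera_params("wrist")
f=lambda c,z:plane(p,(150+(c[0]+.5)/2.4-.5,20+(c[1]+.5)/2.4-.5),z)
for n,c,z in[("cr",(80,250),.01),("cr",(495,135),.01),("cr",(535,343),.01),("cr",(148,445),.01),("pivot",(479,263),.056),("fix tip",(135,303),.052),("mov tip",(165,395),.052),("padF ctr blade",(262,270),.052),("padF outer",(262,279),.052),("padM outer",(287,362),.052)]:
    print(n,f(c,z).round(4))
a,b,c,d=[f(q,.01)[:2] for q in[(80,250),(495,135),(535,343),(148,445)]]
print(np.degrees(np.arctan2(*(a-b)[::-1])),np.degrees(np.arctan2(*(d-c)[::-1])),np.linalg.norm(a-b),np.linalg.norm(b-c),(a+b+c+d)/4)
print(r.sense()["joints"].round(1))
# blue edges
im=cv2.imread("pics/w6.png");m,B=blobs(im,(105,100,30),(130,255,255),6,(120,20,480,260))
for b,st,c in B:
    pts=np.argwhere(b)[:,::-1].astype(np.float32);print(st,cv2.minAreaRect(pts))
```

```text
cr [ 0.5612 -0.3509  0.01  ]
cr [ 0.3907 -0.3963  0.01  ]
cr [ 0.3689 -0.3122  0.01  ]
cr [ 0.5373 -0.2667  0.01  ]
pivot [ 0.403  -0.3483  0.056 ]
fix tip [ 0.5307 -0.3333  0.052 ]
mov tip [ 0.5211 -0.2981  0.052 ]
padF ctr blade [ 0.4828 -0.3454  0.052 ]
padF outer [ 0.4829 -0.3421  0.052 ]
padM outer [ 0.4738 -0.3109  0.052 ]
14.903144318093734 15.110815380695643 0.1764803769405597 0.0869078070225853 [ 0.46451376 -0.33149737]
[-14.9  14.3 -11.3  -0.  -64.5  15. ]
[246 131  26   8  92] ((258.6702880859375, 134.57838439941406), (3.7431020736694336, 25.47389030456543), 81.02737426757812)
[256 163  25  12  90] ((268.2627258300781, 169.1756134033203), (3.7280187606811523, 25.630128860473633), 68.74949645996094)
```

Cradle yaw is 15.0°, and pads' middle is ≈ (0.4785, -0.328), consistent with the pivot, tips and pads. Rotating so the camera sits on the tip side, then moving above.

>>> {"api": "drive_tool", "payload": {
  "steps": [0, 0, -0.1222, 0, 0, 0, 0.8, 0, 0, -0.1222, 0, 0, 0, 0.8, 0, 0, -0.1222, 0, 0, 0, 0.8, 0, 0, -0.1222, 0, 0, 0, 0.8, 0, 0, -0.1222, 0, 0, 0, 0.8, 0, 0, -0.1222, 0, 0, 0, 0.8, 0, 0, -0.1222, 0, 0, 0, 0.8, 0, 0, -0.1222, 0, 0, 0, 0.8, 0, 0, -0.1222, 0, 0, 0, 0.8, 0, 0, -0.1222, 0, 0, 0, 0.8]
}}

```text
time_s: 13.62
tcp_pos: [0.4614, -0.2879, 0.2388]
ee_rot: [[0.943, -0.334, -0.0], [-0.334, -0.943, 0.0], [-0.0, -0.0, -1.0]]
wrist_force: [0.2, 0.1, 0.5]
gripper_width: 0.801
gripper_force: 0.0
```

>>> {"api": "drive_tool", "payload": {
  "steps": [0, 0, -0.1222, 0, 0, 0, 0.8, 0, 0, -0.1222, 0, 0, 0, 0.8, 0, 0, -0.1222, 0, 0, 0, 0.8, 0, 0, -0.1222, 0, 0, 0, 0.8, 0, 0, -0.1222, 0, 0, 0, 0.8, 0, 0, 0, 0.0036, 0.0213, 0, 0.8, 0, 0, 0, 0.0036, 0.0213, 0, 0.8, 0, 0, 0, 0, 0, 0.03, 0.8, 0, 0, 0, 0, 0, 0.03, 0.8, 0, 0, 0, 0, 0, 0, 0.8]
}}

```text
time_s: 14.45
tcp_pos: [0.4759, -0.3257, 0.1727]
ee_rot: [[0.966, 0.259, -0.011], [0.26, -0.966, 0.006], [-0.009, -0.009, -1.0]]
wrist_force: [-0.9, 1.1, -1.1]
gripper_width: 0.799
gripper_force: 0.0
```

>>> {"api": "drive_tool", "payload": {
  "steps": [0, 0, 0, 0, 0, 0, 0.8, 0, 0, 0, 0, 0, 0, 0.8]
}}

```text
time_s: 14.62
tcp_pos: [0.48, -0.3284, 0.1805]
ee_rot: [[0.965, 0.261, 0.002], [0.261, -0.965, -0.002], [0.001, 0.002, -1.0]]
wrist_force: [-0.8, 0.4, 0.6]
gripper_width: 0.8
gripper_force: 0.0
```

Run:
```python
from h import *
im=r.capture("wrist");p=r.camera_params("wrist");cv2.imwrite("pics/w7.png",im);t=r.sense();print(t["tcp_pos"],t["ee_rot"].round(3),t["joints"].round(1))
T=t["tcp_pos"];print("TCP proj",proj(p,[T[0],T[1],.052]), "pads est",proj(p,[.4785,-.328,.052]))
for nm,lo,hi,z in(("blue",(105,100,30),(130,255,255),.052),("green",(45,80,40),(85,255,255),.055),("red",(0,140,60),(8,255,255),.058)):
  m,B=blobs(im,lo,hi,6,(120,20,480,420))
  for b,st,c in B: print(nm,st,c.round(1),plane(p,c,z).round(4))
```

```text
[ 0.48025945 -0.32854425  0.18113939] [[ 0.965  0.261  0.003]
 [ 0.261 -0.965 -0.002]
 [ 0.002  0.003 -1.   ]] [-1.840e+01  2.060e+01 -1.090e+01  1.000e-01 -5.820e+01  1.235e+02]
TCP proj [280.6935343  210.98066678] pads est [279.44119625 212.8909993 ]
blue [257 196   7  32 114] [259.7 212.6] [ 0.4747 -0.313   0.052 ]
blue [298 197   7  31 111] [300.8 212.7] [ 0.483  -0.3442  0.052 ]
green [279 165   8  12  81] [282.6 170.5] [ 0.512  -0.3215  0.055 ]
red [255 162   4   5  15] [256.6 163.9] [ 0.5122 -0.3016  0.058 ]
```

View pics/w7.png

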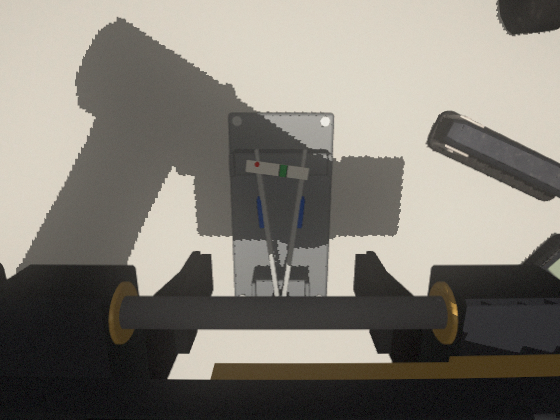

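The fingers straddle the tweezers symmetrically: pads at cols 260/301, TCP col 281. Green band (283,170), red pin (257,164). Descending, then closing to ~0.33.

>>> {"api": "drive_tool", "payload": {
  "steps": [0, 0, 0, -0.001, 0, 0.025, 0.8, 0, 0, 0, 0, 0, 0.03, 0.8, 0, 0, 0, 0, 0, 0.03, 0.8, 0, 0, 0, 0, 0, 0.025, 0.7, 0, 0, 0, 0, 0, 0.015, 0.6, 0, 0, 0, 0, 0, 0.01, 0.5, 0, 0, 0, 0, 0, 0, 0.5, 0, 0, 0, 0, 0, 0, 0.5, 0, 0, 0, 0, 0, 0, 0.5]
}}

```text
time_s: 15.42
tcp_pos: [0.4793, -0.3293, 0.046]
ee_rot: [[0.966, 0.26, 0.004], [0.26, -0.966, -0.002], [0.003, 0.002, -1.0]]
wrist_force: [0.7, -0.5, 0.5]
gripper_width: 0.518
gripper_force: 0.0
```

>>> {"api": "drive_tool", "payload": {
  "steps": [0, 0, 0, 0, 0, 0, 0.4, 0, 0, 0, 0, 0, 0, 0.33, 0, 0, 0, 0, 0, 0, 0.33, 0, 0, 0, 0, 0, 0, 0.33, 0, 0, 0, 0, 0, 0, 0.33, 0, 0, 0, 0, 0, 0, 0.33, 0, 0, 0, 0, 0, 0, 0.33]
}}

```text
time_s: 16.0
tcp_pos: [0.479, -0.3292, 0.0454]
ee_rot: [[0.966, 0.26, 0.003], [0.26, -0.966, -0.001], [0.002, 0.002, -1.0]]
wrist_force: [0.4, 1.6, 6.6]
gripper_width: 0.332
gripper_force: 8.5
```

Run:
```python
from h import *
im=r.capture("wrist");p=r.camera_params("wrist");cv2.imwrite("pics/w8.png",im);t=r.sense();print(t["tcp_pos"],t["gripper_width"],t["gripper_force"],t["wrist_force"])
for nm,lo,hi,z in(("blue",(105,100,30),(130,255,255),.052),("green",(45,80,40),(85,255,255),.055),("red",(0,140,60),(8,255,255),.058)):
  m,B=blobs(im,lo,hi,6,(120,20,480,420))
  for b,st,c in B: print(nm,st,c.round(1),plane(p,c,z).round(4))
```

```text
[ 0.47895895 -0.32923055  0.04542451] 0.33289276981919946 8.565882500188309 [-0.10336169  1.0368245   6.222333  ]
blue [247 264  10  33 225] [251.4 282. ] [ 0.4833 -0.3159  0.052 ]
blue [309 266  10  31 206] [314. 283.] [ 0.4897 -0.3413  0.052 ]
green [269 215  16  23 295] [276.2 226.5] [ 0.5106 -0.3195  0.055 ]
red [248 207   9  11  81] [252.2 212.1] [ 0.5148 -0.3091  0.058 ]
```

>>> {"api": "drive_tool", "payload": {
  "steps": [0, 0, 0, 0, 0, -0.003, 0.32, 0, 0, 0, 0, 0, -0.005, 0.32, 0, 0, 0, 0, 0, -0.008, 0.31, 0, 0, 0, 0, 0, -0.01, 0.31, 0, 0, 0, 0, 0, -0.015, 0.3, 0, 0, 0, 0, 0, -0.015, 0.3, 0, 0, 0, 0, 0, -0.015, 0.3, 0, 0, 0, 0, 0, -0.015, 0.29, 0, 0, 0, 0, 0, -0.01, 0.29, 0, 0, 0, 0, 0, 0, 0.29]
}}

```text
time_s: 16.88
tcp_pos: [0.4792, -0.3295, 0.1432]
ee_rot: [[0.966, 0.26, 0.005], [0.26, -0.966, -0.002], [0.004, 0.004, -1.0]]
wrist_force: [1.4, 0.2, -0.8]
gripper_width: 0.297
gripper_force: 8.1
```

```bash
cat > g.py <<'E'
from h import *
import sys
im=r.capture("wrist");p=r.camera_params("wrist");cv2.imwrite(f"pics/{sys.argv[1]}.png",im);t=r.sense();T=t["tcp_pos"];print(T,t["gripper_width"],t["gripper_force"],t["wrist_force"].round(1))
R=t["ee_rot"]
for nm,lo,hi,z in(("blue",(105,100,30),(130,255,255),.006),("green",(45,80,40),(85,255,255),.009),("red",(0,140,60),(8,255,255),.012)):
  m,B=blobs(im,lo,hi,20,(200,150,360,330))
  for b,st,c in B: print(nm,st,c.round(1),"tool xy mm",((plane(p,c,T[2]+z)-T)@R*1000).round(1)[:2])
E
python3 g.py w9
```

```text
[ 0.47835828 -0.32903139  0.1414872 ] 0.2929162641629592 8.102810278287507 [-0.5 -0.5  0.1]
blue [252 264   9  32 205] [255.9 281.8] tool xy mm [ 7.5 -9.8]
blue [305 265   9  31 186] [309.7 282.8] tool xy mm [ 7.  12.7]
green [264 217  15  23 291] [270.5 227.7] tool xy mm [32.5 -3.4]
red [255 208   9  11  80] [258.8 213. ] tool xy mm [39.4 -7.7]
```

View pics/w9.png

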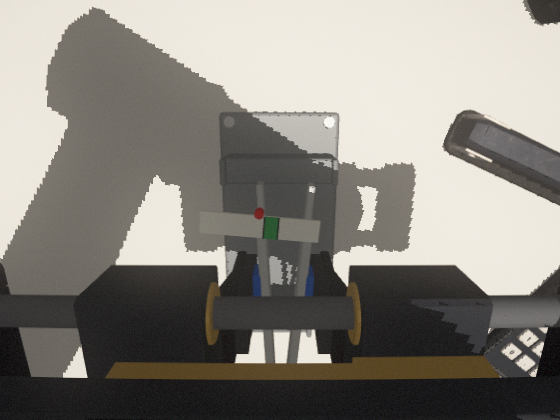

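The tweezers are up and level-looking; red pin (259,213) sits just left of the green band (271,228). Squeezing further.

>>> {"api": "drive_tool", "payload": {
  "steps": [0, 0, 0, 0, 0, 0, 0.28, 0, 0, 0, 0, 0, 0, 0.27, 0, 0, 0, 0, 0, 0, 0.26, 0, 0, 0, 0, 0, 0, 0.255, 0, 0, 0, 0, 0, 0, 0.252, 0, 0, 0, 0, 0, 0, 0.252, 0, 0, 0, 0, 0, 0, 0.252]
}}

```text
time_s: 17.52
tcp_pos: [0.4778, -0.3288, 0.1398]
ee_rot: [[0.966, 0.259, -0.0], [0.259, -0.966, 0.0], [-0.0, -0.0, -1.0]]
wrist_force: [-0.2, 0.6, -0.8]
gripper_width: 0.253
gripper_force: 9.9
```

```bash
cat >> g.py <<'E'
# pin against band, in tool-plane mm
X=lambda c,z:((plane(p,c,T[2]+z)-T)@R*1000)[:2]
def big(lo,hi,roi=(190,190,340,260)):
    m,B=blobs(im,lo,hi,20,roi);return max(B,key=lambda b:b[1][4])
g=big((45,80,40),(85,255,255));q=big((0,140,60),(8,255,255))
w=big((0,0,100),(60,45,255),(205,200,325,240))[0]
allp=np.argwhere(g[0])[:,::-1]
G=np.array([X(c,.009) for c in allp]);rect=cv2.minAreaRect(G.astype(np.float32));print("band rect mm",rect)
W=np.array([X(c,.009) for c in np.argwhere(w)[:,::-1]]);rw=cv2.fitLine(W.astype(np.float32),cv2.DIST_HUBER,0,.01,.01).ravel();d=rw[:2]*np.sign(rw[1])
print("strip dir",d,"len",np.ptp(W@d))
pin=X(q[2],.012);gc=X(g[2],.009);s=G@d
print("pin along strip from band mid (mm, + = toward fixed)",(pin-gc)@d,"band half",np.ptp(s)/2)
E
python3 g.py w10
python3 - <<'E'
import sys; sys.path.insert(0,'.')
from h import *
a=cv2.imread("pics/w10.png")[165:305,205:345];s=r.capture("side");cv2.imwrite("pics/sd10.png",s)
b=s[180:280,240:350]
cv2.imwrite("pics/c10.png",np.hstack([cv2.resize(a,(400,400),interpolation=cv2.INTER_CUBIC),cv2.resize(b,(400,400),interpolation=cv2.INTER_CUBIC)]))
E
```

```text
[ 0.4778193  -0.32879202  0.13992368] 0.25245321241175106 9.905801424756646 [-0.2 -0.8 -0.4]
blue [257 265   8  32 217] [260.3 281.5] tool xy mm [ 7.6 -8. ]
blue [302 265   9  31 192] [305.9 282.7] tool xy mm [ 7.1 11.2]
green [258 218  15  22 272] [264.9 228.8] tool xy mm [32.  -5.6]
red [261 208   9  12  81] [264.7 213.5] tool xy mm [39.1 -5.4]
band rect mm ((32.0513916015625, -5.559377193450928), (8.986785888671875, 5.154263019561768), 4.488076210021973)
strip dir [-0.35535645  0.9347309 ] len 23.517597603670644
pin along strip from band mid (mm, + = toward fixed) -2.3983386852167023 band half 3.5028159834890458
```

View pics/c10.png

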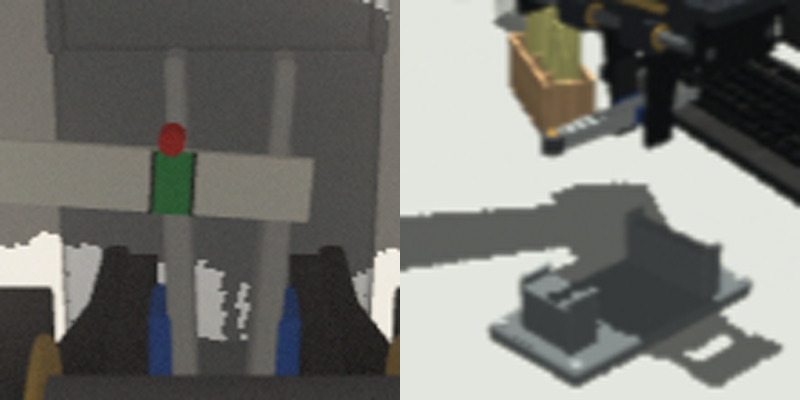

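Left: pin stands at the band's middle, both blades parallel. Right: tweezers held clear above the cradle. Checking level and holding for 2+ s.

>>> {"api": "drive_tool", "payload": {
  "steps": [0, 0, 0, 0, 0, 0, 0.252, 0, 0, 0, 0, 0, 0, 0.252, 0, 0, 0, 0, 0, 0, 0.252, 0, 0, 0, 0, 0, 0, 0.252, 0, 0, 0, 0, 0, 0, 0.252, 0, 0, 0, 0, 0, 0, 0.252, 0, 0, 0, 0, 0, 0, 0.252, 0, 0, 0, 0, 0, 0, 0.252, 0, 0, 0, 0, 0, 0, 0.252, 0, 0, 0, 0, 0, 0, 0.252]
}}

```text
time_s: 18.45
tcp_pos: [0.4778, -0.3288, 0.1401]
ee_rot: [[0.966, 0.259, -0.0], [0.259, -0.966, 0.0], [-0.0, -0.0, -1.0]]
wrist_force: [-0.5, 0.7, -1.3]
gripper_width: 0.257
gripper_force: 9.9
```

Run:
```python
from h import *
p=r.camera_params("side")
ax=np.array([.966,.259,0])
for f,T,roi in(("pics/side0.png",np.array([.4789,-.3288,.046]),(255,225,345,275)),("pics/sd10.png",np.array([.4778,-.3288,.140]),(240,180,350,225))):
    im=cv2.imread(f);m,B=blobs(im,(8,110,90),(25,255,255),2,roi)
    for b,st,c in B: print(f,st,c.round(1))
    print([proj(p,T-.08*ax+[0,0,h]).round(1) for h in(.004,.010,.016)])
im=r.capture("scene");cv2.imwrite("pics/fc.png",np.hstack([cv2.resize(im[180:240,190:290],(500,300)),cv2.resize(r.capture("side")[170:230,250:310],(300,300))]))
```

```text
pics/side0.png [282 248   2   1   2] [282.5 248. ]
[array([283. , 249.8]), array([283. , 247.6]), array([282.9, 245.4])]
pics/sd10.png [304 180   8   3  10] [308.1 180.9]
pics/sd10.png [310 186   2   3   4] [310.5 187. ]
pics/sd10.png [272 190   3   5   6] [273.2 192.2]
pics/sd10.png [276 195   2   1   2] [276.5 195. ]
pics/sd10.png [277 198   4   2   7] [278.3 198.6]
pics/sd10.png [281 211   2   3   6] [281.5 212. ]
[array([282.3, 214.4]), array([282.3, 212.1]), array([282.3, 209.7])]
```

View pics/fc.png

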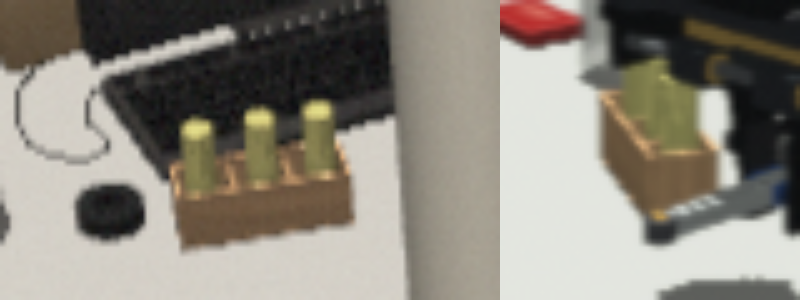

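All three sticks stand upright in the tray. The pivot height matches level to within about 1–2 mm. Holding on for the remaining time.

>>> {"api": "drive_tool", "payload": {
  "steps": [0, 0, 0, 0, 0, 0, 0.252, 0, 0, 0, 0, 0, 0, 0.252, 0, 0, 0, 0, 0, 0, 0.252, 0, 0, 0, 0, 0, 0, 0.252, 0, 0, 0, 0, 0, 0, 0.252, 0, 0, 0, 0, 0, 0, 0.252, 0, 0, 0, 0, 0, 0, 0.252, 0, 0, 0, 0, 0, 0, 0.252, 0, 0, 0, 0, 0, 0, 0.252, 0, 0, 0, 0, 0, 0, 0.252]
}}

```text
time_s: 19.38
tcp_pos: [0.4778, -0.3288, 0.1401]
ee_rot: [[0.966, 0.259, 0.0], [0.259, -0.966, -0.0], [0.0, 0.0, -1.0]]
wrist_force: [0.7, -0.5, -0.4]
gripper_width: 0.255
gripper_force: 9.9
```

>>> {"api": "drive_tool", "payload": {
  "steps": [0, 0, 0, 0, 0, 0, 0.252, 0, 0, 0, 0, 0, 0, 0.252, 0, 0, 0, 0, 0, 0, 0.252, 0, 0, 0, 0, 0, 0, 0.252, 0, 0, 0, 0, 0, 0, 0.252, 0, 0, 0, 0, 0, 0, 0.252, 0, 0, 0, 0, 0, 0, 0.252, 0, 0, 0, 0, 0, 0, 0.252, 0, 0, 0, 0, 0, 0, 0.252, 0, 0, 0, 0, 0, 0, 0.252]
}}

```text
time_s: 20.22
tcp_pos: [0.4778, -0.3288, 0.14]
ee_rot: [[0.966, 0.259, -0.0], [0.259, -0.966, -0.0], [-0.0, -0.0, -1.0]]
wrist_force: [-0.2, -0.3, -0.8]
gripper_width: 0.253
gripper_force: 9.9
```

```bash
python3 g.py w11 | head -6; python3 -c "
from station import r
print(r.finish_job())"
```

```text
[ 0.47781763 -0.32882814  0.14006961] 0.2554640986622865 9.924342166632414 [ 0.5  0.1 -0.1]
blue [257 265   8  31 214] [260.3 281.6] tool xy mm [ 7.6 -8. ]
blue [302 265   8  31 193] [305.8 282.6] tool xy mm [ 7.1 11.1]
green [258 218  15  22 275] [264.8 229. ] tool xy mm [31.9 -5.6]
red [261 208   9  12  80] [264.9 213.5] tool xy mm [39.2 -5.3]
band rect mm ((32.07194519042969, -5.578474044799805), (9.014312744140625, 5.22881555557251), 4.971418380737305)
the job is handed in; nothing more can be done
None
```

Job handed in at about 20 s: both loose glue sticks stand upright in the tray's two empty cells, and the tweezers are held level about 13 cm above the desk, squeezed to a gap of about 12 mm with the pin on the green band, held steady for over 2 s.

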